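# Lay a jig block against the flip stop

## Robot

A 7-joint arm with a two-finger parallel gripper is mounted at the origin on a cart in front of the work surface, level with it; the furniture and walls round the work are solid. World frame = base frame: x ahead of the robot, y to its left, z up, the work surface at z = 0. Lengths are in m, angles in rad, forces in N, time in s.
With the tool pointing down it reaches from about 0.4 to 0.925 m from the base axis. Payload 4.1 kg.
Tool frame: the origin (TCP) lies at the very end of the fingers, on their centre line; the grasp point (between the pads) lies 19 mm behind it; z points along the fingers, y is the line along which they close (so a half turn about z gives the same grasp; the last joint's range is limited). The gripper opens to 85 mm and grips with 20 to 120 N. Pads are 22 mm wide; open, the fingers measure 114 mm over their backs; the gripper's body (76 mm by 85 mm) begins 54 mm behind the grasp point. The pads swing forward as they close: fully open they stand 13 mm farther back than shut.
Start: joints at [-1.272, 0.398, 0.045, 1.537, -0.019, 1.207, -0.051], TCP at [0.252, 0.599, 0.231] pointing down, gripper open.
Joint ranges: [-2.82, 2.82], [-0.49, 2.23], [-1.37, 1.46], [0, 2.46], [-1.36, 4.5], [0.23, 2], [-2.94, 2.94]. Speed limits (rad/s): [2.57, 2.57, 3.14, 3.14, 3.14, 3.14, 3.14].

## Interface

Orientations are given as a unit quaternion [x, y, z, w].
In Python, from station import arm gives the robot as it stands. The module is installed in compiled form; this text tells all that it offers.
- The arm moves only by the tool move_arm, never from a script. Its argument "rows" is a list that holds one entry, the list of rows, each a list of 4 numbers: the shift along the tool's x, y, z in cm, then the turn about the tool's z in degrees. A call has exactly 8 rows; each row is the pose to reach, as a shift and turn from the pose commanded when the call began, along the tool's axes at that moment; what a row does not reach only later rows make up. A row lasts 1/12 s, in which the tool goes at most 41.7 mm and 7.16 degrees, less where a joint would pass 70% of its speed; a pose out of reach is approached as far as the arm can. A call with a gripper value outside its range is refused whole. "claw" is the closure, from -1 (fully open) to 1 (shut), so that 0 is half open, set as the call begins (left out, the last holds). The fingers move at their own pace and stop on an object; "squeeze" is the grip in N (left out, the last holds). Time passes only in rows, so rows that repeat a pose let the fingers close, or fill a call up. It gives the time, the measured TCP pose, the force, the opening and the grip force at its end, in the units of the state.
- arm.sense(): the state, without advancing time (a new reading comes with each control period).
- arm.grab_frame(name): name is "scene" or "top"; returns the picture (384x512x3 uint8, red, green, blue); there is no depth.
- arm.camera_params(name): a dict with "intrinsics" (3x3 intrinsics, pixels), "origin" and "orientation" of the camera in the world. Camera axes: x right, y down, z forward; pixel columns grow to the right and rows downward; lengths in m; the calibration is good to about 2 mm. A picture is of the moment at which its call begins. camera_params takes no time and is no camera call.
- arm.job_done(): hands the job in; it is judged then, once.
The state is a dict: "t": time; "q": joint angles; "joint_vel": joint speeds; "joint_efforts": joint torques, N m; "ee_pos": TCP position; "tool_rot": TCP orientation; "contact_force": force on the tool from outside, world axes, zero at the start; "ft_torque": the same for the moment, N m; "opening": opening from 0.0 (shut) to 1.0 (fully open); "gripper_force": force on a finger pad.
Only numpy, scipy, OpenCV 4.12 (cv2) and the standard library are available. Lean on these libraries where they do the work, as an engineer would, in place of code of your own. Each camera call takes 0.05 s, during which the arm holds its last target. There are 200 camera calls.

## Task

Set the dark wooden jig block up on the stop board so that its hole can be reamed: flip the red stop arm down in front of the fence, tip the standing block over towards the stop so that it lies with its hole facing up, and push it flush against the fence and up against the stop arm. Only push with the fingertips or the outside of the fingers: never pick the block up, and leave the other block, the marker and the bottle where they are.

Things in the scene. Friction and masses are not known exactly. Their poses are not given: they have to be found in the camera images.
- stop_board: Board fixed to the bench: plywood bed 160 (x) by 300 (y) mm, its top 18 mm above the bench, aluminium fence along its far side. Origin: centre of the underside, on the bench. x points across the board to the fence, away from the robot; y along the fence, to the robot's left; z up. Fence: front face at x = +30 mm, 30 mm thick, top 58 mm above the bench.
- end_stop: Black carriage fixed on the fence (44 mm along y, top z = 90 mm), with a red star knob behind it (to x = 87, z = 61 mm) and the red flip arm. Axes as the board's; origin on the bench, at the board's x = 0, so only y along the fence differs. The arm's hinge line runs along y at x = +45, z = +80 mm.
- flip_arm (a joint): Hinge of the red L-shaped stop arm, rad: 0 = down in front of the fence (limit), 2.55 = thrown back (limit). Starts thrown back at 2.1 to 2.5, blade sticking up, at most 157 mm above the bench. Light friction holds it there; about 1 N towards the robot on the blade's far side swings it over, and from about 1.5 rad it falls to 0 by itself.
- flip_tip (a point): Middle of the end edge of the stop arm's blade, 67 mm from the hinge line. Arm down: a 10 mm plate, y = -5 to +5 mm of end_stop; a bar from the hinge towards the robot, top z = 88 mm, then the blade, x = -5 to +23 mm, from z = 24 mm up. The block's end comes against its y = +5 mm face.
- jig_block: Loose dark wooden block 45 x 75 x 45 mm, 80 to 150 g, a round black hole in one long face (its own -x side). Own y = its 75 mm length. Origin: centre of its own z = 0 face, not its middle. Starts standing on end on the bed, left (+y) of the stop, 3 to 15 mm off the fence, y up, hole to the board's +y, turned up to 0.12 rad. Tipped towards the stop it lies hole up.
- block_center (a point): Middle of the jig block: 37.5 mm above the bed when it stands, 22.5 mm when it lies. Pushed near its top it tips; low down it slides.
- spare_block: A second such wooden block, lying on the bench to the left of the board, 45 mm high; origin under its centre. Leave it alone.
- marker_blue: White marker pen with blue cap, 140 mm long, 20 mm high, lying on the bench in front of the board, along it; origin under its middle. Leave it alone.
- vial_black: Small bottle with a black cap, 25 mm thick, 78 mm high, standing on the bench beyond the left end of the board; origin under its centre. Leave it alone.
Mind the look-alikes: they are no part of the job. Leave any orange or purple look-alike of the jig_block alone.

How it is judged:
By the outcome, as a careful person would: the job done as asked, in the order asked, and still so for the second after the job is handed in, with the robot touching nothing.
It also fails if it takes over 64 s, if anything falls off the work surface, if the arm or the gripper's body presses on something with over 40 N, if the wrist force passes 120 N, or if a joint passes its speed limit or range.

## Working session

There is one attempt and no reset: what is moved stays moved. The work goes in short steps, Python scripts to look and compute and a tool call to move; the robot and the scene stay as the last step left them, time stands still between calls to the robot, and variables do not carry over. Pictures are saved under pics/ and viewed, at most 11 in all, crops included, and the job is handed in when it is done.

Besides the shell and the picture viewer there is one more tool, called after "Emit:" in YAML: its name, and indented under it one key for each argument. move_arm: Moves the arm, as the interface text tells. Its arguments: {"type":"object","properties":{"rows":{"type":"array","items":{"type":"array","items":{"type":"array","items":{"type":"number"}}}},"claw":{"type":"number"},"squeeze":{"type":"number"}},"required":["rows"]}

```bash
mkdir -p pics; cat > h.py <<'E'
import numpy as np, cv2
from scipy.spatial.transform import Rotation as R
from station import arm
def snap(name,fn,crop=None,s=1):
    im=arm.grab_frame(name)[:,:,::-1]
    if crop: im=im[crop[1]:crop[3],crop[0]:crop[2]]
    cv2.imwrite('pics/'+fn,cv2.resize(im,None,fx=s,fy=s,interpolation=cv2.INTER_CUBIC))
def cam(name):
    p=arm.camera_params(name); o=np.array(p['orientation'],float)
    M=o if o.shape==(3,3) else R.from_quat(o).as_matrix()
    return np.array(p['intrinsics']),np.array(p['origin']),M
def px(name,u,v,z):
    K,o,M=cam(name); d=M@np.linalg.solve(K,[u,v,1]); return o+d*(z-o[2])/d[2]
def proj(name,P):
    K,o,M=cam(name); c=K@(M.T@(np.asarray(P)-o)); return c[:2]/c[2]
E
python3 - <<'E'
from h import *
snap('scene','s0.png',s=1.5); snap('top','t0.png',s=1.5)
for n in('scene','top'): print(arm.camera_params(n))
print(arm.sense())
E
```

```text
{'intrinsics': array([[458.75719349,   0.        , 257.51749855],
       [  0.        , 458.75719349, 189.60410535],
       [  0.        ,   0.        ,   1.        ]]), 'origin': array([0.15643548, 0.55141636, 0.53648094]), 'orientation': array([-0.21312906,  0.84793412, -0.46758348,  0.13018996])}
{'intrinsics': array([[411.33451486,   0.        , 257.69878164],
       [  0.        , 411.33451486, 197.24249704],
       [  0.        ,   0.        ,   1.        ]]), 'origin': array([ 0.35197934, -0.04988793,  0.92900222]), 'orientation': array([ 0.71085152, -0.69823171,  0.05503543, -0.06429392])}
{'t': 0.1, 'q': array([-1.27199233,  0.39914743,  0.04505594,  1.53775193, -0.01871456,
        1.20689924, -0.05069403]), 'joint_vel': array([-0.00210658, -0.00150439, -0.00108139, -0.00209305,  0.00115192,
        0.00130893, -0.00037521]), 'joint_efforts': array([ 3.80748650e-03, -4.76263547e+01,  1.37051728e+00, -2.54950082e+01,
        1.21612649e-02,  5.07026605e-03,  2.45363179e-05]), 'ee_pos': array([0.25157008, 0.59872644, 0.23034967]), 'tool_rot': array([ 1.97546576e-01,  9.80293096e-01, -8.84216521e-04, -1.17734481e-04]), 'contact_force': array([0.388894  , 0.14097584, 0.62588745]), 'ft_torque': array([-0.02555392, -0.0044378 , -0.00766296]), 'gripper_force': 0.0, 'opening': 1.0017271312334837}
```

View pics/s0.png

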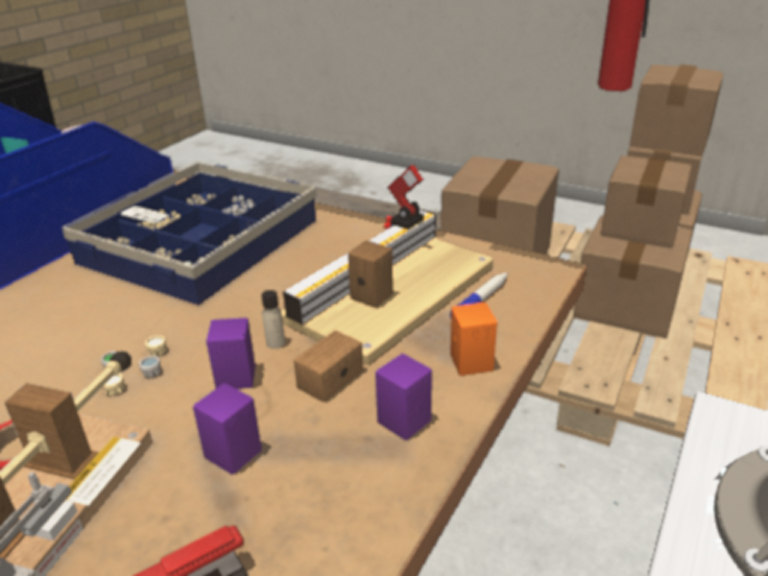

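View pics/t0.png

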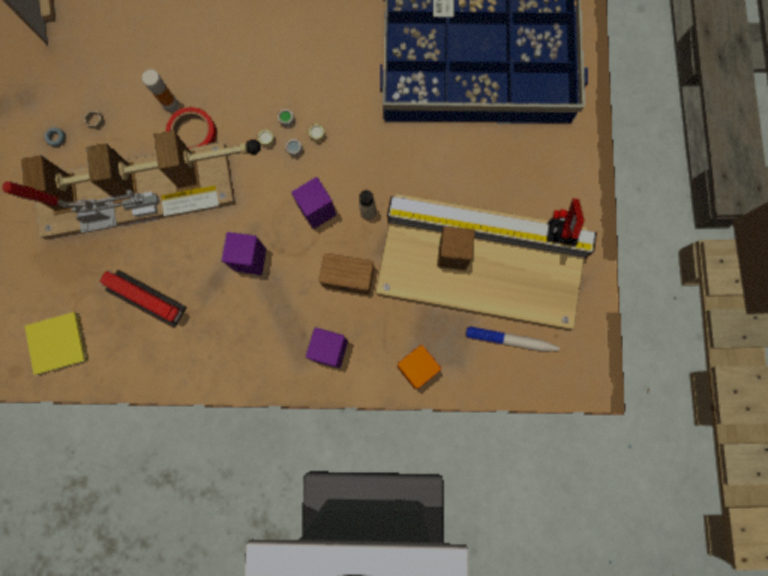

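```bash
python3 - <<'E'
from h import *
snap('top','t1.png',(245,120,410,225),s=4.8); snap('scene','s1.png',(185,100,345,245),s=4.1)
for P in [(385,296,.018),(574,325,.018),(583,258,.018)]: print(px('top',P[0]/1.5,P[1]/1.5,P[2]))
E
```

```text
[ 0.50703179 -0.03412346  0.018     ]
[ 0.4682146  -0.31481439  0.018     ]
[ 0.57021033 -0.33159786  0.018     ]
```

View pics/t1.png

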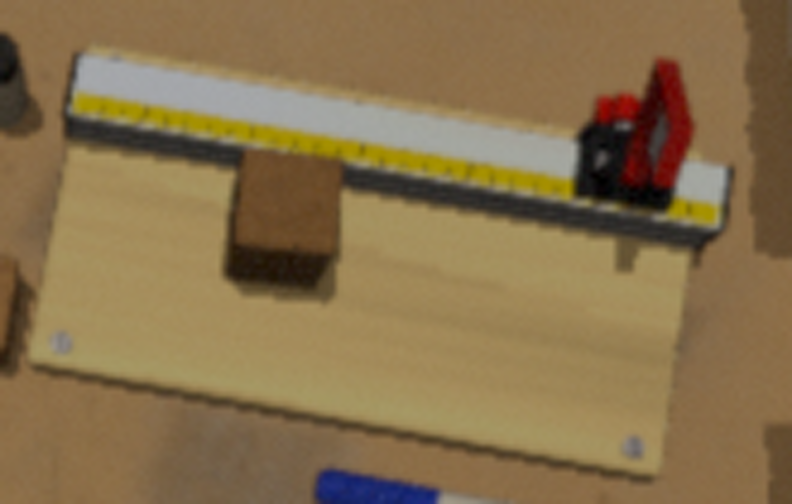

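View pics/s1.png

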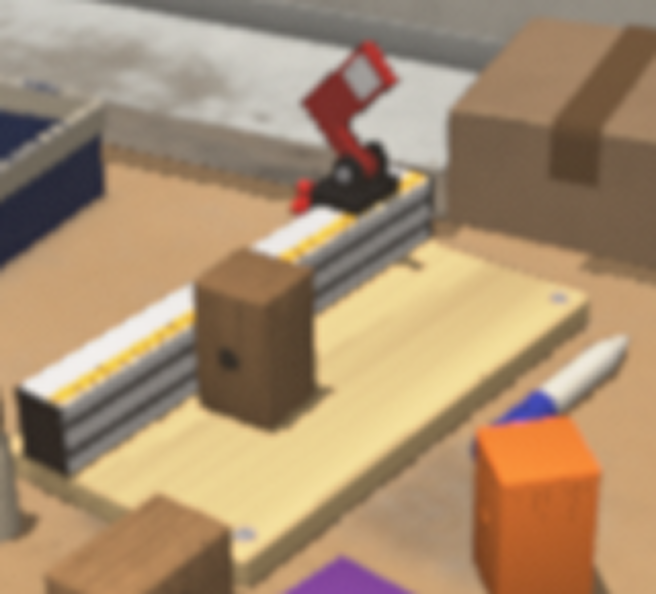

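```bash
python3 - <<'E'
from h import *
from scipy.optimize import least_squares
f=lambda u,v:(245+u/4.8,120+v/4.8)
obs=[((32,362),(-.08,.15,.018)),((658,475),(-.08,-.15,.018)),((72,115),(.03,.15,.058)),((80,55),(.06,.15,.058)),((720,224),(.03,-.15,.058)),((728,172),(.06,-.15,.058))]
T=lambda p,l:np.array([p[0]+np.cos(p[2])*l[0]-np.sin(p[2])*l[1],p[1]+np.sin(p[2])*l[0]+np.cos(p[2])*l[1],l[2]])
r=least_squares(lambda p:np.concatenate([proj('top',T(p,l))-f(*o) for o,l in obs]),[.55,-.18,-.15])
p=r.x; print(p,r.fun.round(1))
inv=lambda P:R.from_euler('z',-p[2]).apply(np.array(P)-[p[0],p[1],0])
for c in [(243,152),(340,158),(338,257),(232,250)]: print('blk',inv(px('top',*f(*c),.093)).round(4))
for c in [(578,190),(670,207),(585,125)]: print('car',inv(px('top',*f(*c),.09)).round(4))
for c in [(656,60),(677,62),(690,130),(632,185)]: print('blade',inv(px('top',*f(*c),.15)).round(4),inv(px('top',*f(*c),.11)).round(4))
g=lambda u,v:(185+u/4.1,100+v/4.1)
for l in [(-.08,.15,.018),(.03,.15,.058),(.03,-.15,.058),(-.08,-.15,.018)]: q=proj('scene',T(p,l));print('scene',(q-[185,100])*4.1)
E
```

```text
[ 0.56531259 -0.18111399 -0.16424352] [-1.2  0.1  1.2  0.6 -0.8 -0.1 -0.  -0.5  0.4  1.   0.4 -1.3]
blk [0.0164 0.0694 0.093 ]
blk [0.0213 0.0273 0.093 ]
blk [-0.0226  0.0211  0.093 ]
blk [-0.0277  0.0668  0.093 ]
car [ 0.0266 -0.0773  0.09  ]
car [ 0.0261 -0.1177  0.09  ]
car [ 0.0563 -0.0762  0.09  ]
blade [ 0.0682 -0.0887  0.15  ] [ 0.0836 -0.0981  0.11  ]
blade [ 0.0689 -0.0973  0.15  ] [ 0.0843 -0.1071  0.11  ]
blade [ 0.0412 -0.1062  0.15  ] [ 0.0552 -0.1166  0.11  ]
blade [ 0.0141 -0.0862  0.15  ] [ 0.0267 -0.0955  0.11  ]
scene [246.10035379 557.29710956]
scene [ 62.48753483 403.27819622]
scene [429.32644905 173.93363884]
scene [591.38619433 290.44644451]
```

Emit:
move_arm:
  rows:
    - [[-2.9, -2.6, 0, 7], [-5.8, -5.2, 0, 14], [-8.7, -7.8, 0, 21], [-11.6, -10.4, 0, 28], [-14.5, -13, 0, 35], [-17.4, -15.6, 0, 42], [-20.3, -18.2, 0, 49], [-23.2, -20.8, 0, 56]]
  claw: 1
  squeeze: 20

```text
t: 0.87
ee_pos: [0.3855, 0.3158, 0.2313]
tool_rot: [0.637, 0.771, 0.0, -0.0]
contact_force: [0.4, -0.1, 0.7]
opening: 0.002
gripper_force: 0.0
```

```bash
cat >> h.py <<'E'
B=np.array([0.56531,-0.18111,-0.16424])
RB=R.from_euler('z',B[2])
def go(x,y,z):
    s=arm.sense(); t=R.from_quat(s['tool_rot']); p=np.array(s['ee_pos'])
    w=RB.apply([x,y,0])+[B[0],B[1],z]
    M=RB.as_matrix()@np.array([[0,1,0],[1,0,0],[0,0,-1.]])
    d=t.inv()*R.from_matrix(M)
    b=RB.inv().apply(p-[B[0],B[1],0])
    print('t',round(s['t'],2),'board',(b*1000).round(1),'F',RB.inv().apply(s['contact_force']).round(1),'op',round(s['opening'],2))
    print('shift cm',(t.inv().apply(w-p)*100).round(2),'turn',d.as_rotvec(degrees=True).round(1))
E
python3 -c "
from h import *
go(.13,-.1,.23);print(arm.sense()['q'])"
```

```text
t 0.87 board [-258.6  460.8  231.3] F [ 0.4 -0.   0.7] op 0.0
shift cm [-66.08  17.01   0.11] turn [ 0.  -0.  20.3]
[-1.06957829  0.12934149  0.32746868  1.89763587 -0.04642667  1.12154273
 -0.5346408 ]
```

Emit:
move_arm:
  rows:
    - [[-3.9, 1, 0, 7], [-7.8, 2, 0, 14], [-11.7, 3, 0, 20.3], [-15.6, 4, 0, 20.3], [-19.5, 5, 0, 20.3], [-23.4, 6, 0, 20.3], [-27.3, 7, 0, 20.3], [-31.2, 8, 0, 20.3]]

```text
t: 1.53
ee_pos: [0.5246, 0.0254, 0.2315]
tool_rot: [0.761, 0.649, 0.0, -0.0]
contact_force: [0.8, 0.6, -1.1]
opening: -0.0
gripper_force: 0.0
```

```bash
python3 -c "
from h import *
go(.13,-.1,.23);print(arm.sense()['q'])"
```

```text
t 1.53 board [-73.9 197.1 231.5] F [ 0.7  0.7 -1.1] op -0.0
shift cm [-29.83  20.21   0.13] turn [ 0.  -0.   0.3]
[-0.65665018  0.2035056   0.61008279  1.8454324  -0.12908284  1.13133169
 -0.15952116]
```

Emit:
move_arm:
  rows:
    - [[-2.2, 3.4, 0, 0.3], [-4.4, 6.8, 0, 0.3], [-6.6, 10.2, 0, 0.3], [-9, 13.6, 0, 0.3], [-12, 16.4, 0, 0.3], [-15.5, 18.3, 0, 0.3], [-19.3, 19.5, 0, 0.3], [-23.2, 20.2, 0, 0.3]]

```text
t: 2.2
ee_pos: [0.6884, -0.2346, 0.2301]
tool_rot: [0.762, 0.648, -0.0, -0.0]
contact_force: [0.9, -0.0, 0.3]
opening: -0.002
gripper_force: 0.0
```

Emit:
move_arm:
  rows:
    - [[-3.5, 0, 1, 0], [-6.6, 0, 3, 0], [-6.6, 0, 6, 0], [-6.6, 0, 8.5, 0], [-6.6, 0, 9.5, 0], [-6.6, 0, 9.5, 0], [-6.6, 0, 9.5, 0], [-6.6, 0, 9.5, 0]]

```text
t: 2.87
ee_pos: [0.6777, -0.2989, 0.1383]
tool_rot: [0.762, 0.647, 0.001, 0.001]
contact_force: [0.5, 0.8, 1.2]
opening: 0.003
gripper_force: 0.0
```

```bash
python3 -c "
from h import *
go(-.02,-.1,.135);print(arm.sense()['q']);snap('scene','s2.png',(235,60,345,190),s=4.5)"
```

```text
t 2.87 board [130.1 -97.8 138.3] F [0.4 0.8 1.2] op 0.0
shift cm [ -0.19 -15.01   0.29] turn [0.2 0.  0.1]
[ 0.00262928  0.70284303  0.58415606  1.39625399 -0.40000948  1.15783345
  0.47406965]
```

View pics/s2.png

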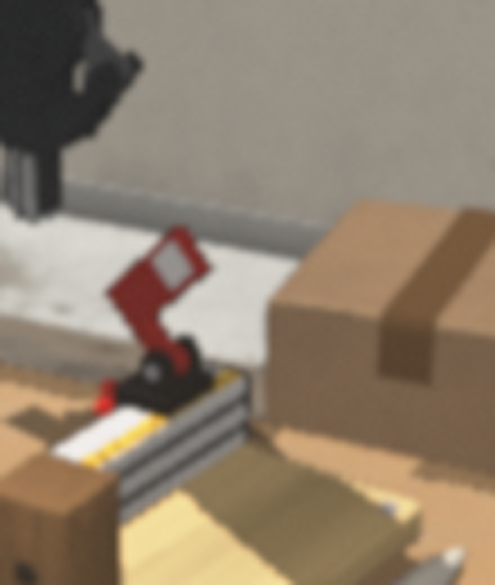

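The scene crop shows the closed fingertips at about (35,215), behind the raised blade, whose top is at about (180,230). I'll sweep towards the robot.

Emit:
move_arm:
  rows:
    - [[-0.2, -2.5, 0.3, 0], [-0.2, -4.5, 0.3, 0], [-0.2, -6.5, 0.3, 0], [-0.2, -8.5, 0.3, 0], [-0.2, -10.5, 0.3, 0], [-0.2, -12.5, 0.3, 0], [-0.2, -14.5, 0.3, 0], [-0.2, -16.5, 0.3, 0]]

```text
t: 3.58
ee_pos: [0.5134, -0.2743, 0.1352]
tool_rot: [0.762, 0.647, 0.001, 0.002]
contact_force: [-0.1, -0.2, 1.0]
opening: -0.0
gripper_force: 0.0
```

```bash
python3 -c "
from h import *
go(-.01,.10,.15);snap('scene','s3.png',(185,60,345,230),s=3.5)"
```

```text
t 3.58 board [ -36.  -100.4  135.2] F [-0.  -0.2  1. ] op -0.0
shift cm [20.04  2.62 -1.47] turn [0.2 0.  0. ]
```

View pics/s3.png

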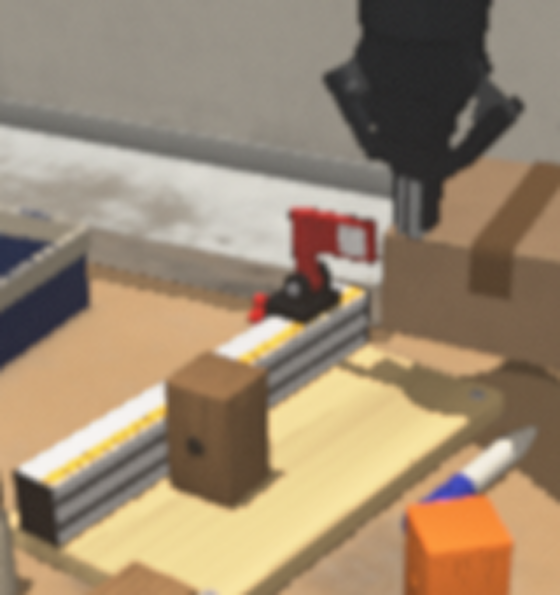

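The stop arm stands near 1.5 rad with its blade level, so it needs another nudge from behind and lower down.

Emit:
move_arm:
  rows:
    - [[0, 0.5, -3, 0], [0, 3.5, -4, 0], [0, 7.5, -4, 0], [0, 11, -4, 0], [0, 13.5, -3, 0], [0, 14, 0, 0], [0, 14, 2, 0], [0, 14, 2, 0]]

```text
t: 4.3
ee_pos: [0.6501, -0.2949, 0.1096]
tool_rot: [0.762, 0.647, -0.001, -0.003]
contact_force: [-0.3, 0.1, -0.6]
opening: 0.001
gripper_force: 0.0
```

Emit:
move_arm:
  rows:
    - [[0, -2, 0, 0], [0, -3.5, 0, 0], [0, -5, 0, 0], [0, -6.5, 0, 0], [0, -8, 0, 0], [0, -8, -4, 0], [0, -8, -5, 0], [0, -8, -5, 0]]

```text
t: 4.97
ee_pos: [0.5751, -0.2861, 0.17]
tool_rot: [0.763, 0.647, 0.003, 0.005]
contact_force: [1.1, -0.3, 0.1]
opening: -0.004
gripper_force: 0.0
```

```bash
python3 -c "
from h import *
go(-.01,.10,.15);snap('scene','s4.png',(185,60,345,230),s=3.5)"
```

```text
t 4.97 board [  26.8 -102.   170. ] F [ 1.1 -0.1  0.1] op -0.0
shift cm [20.2  -3.71  1.92] turn [ 0.6  0.1 -0. ]
```

View pics/s4.png

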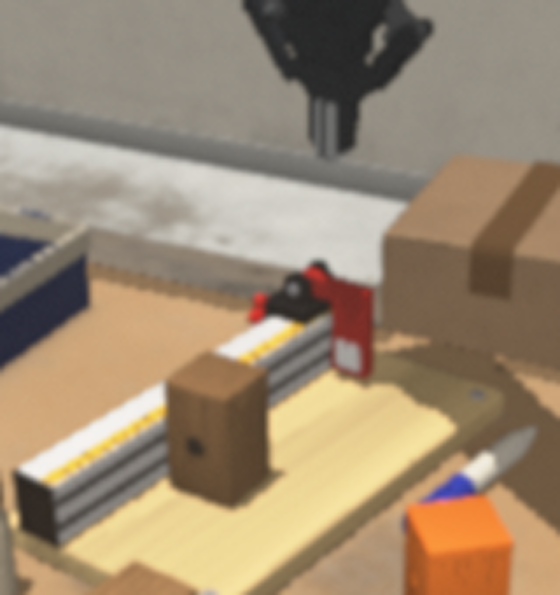

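The stop arm is down in front of the fence, with its blade at about (350,330). Next I'll go to the left of the block.

Emit:
move_arm:
  rows:
    - [[3.5, -0.8, 0, 0], [7, -1.6, 0, 0], [11, -2.4, 0, 0], [15, -3, 0, 0], [18.5, -3, 1, 0], [20.2, -3, 4.5, 0], [20.2, -3, 8, 0], [20.2, -3, 8.4, 0]]

```text
t: 5.68
ee_pos: [0.5717, -0.076, 0.0742]
tool_rot: [0.761, 0.649, -0.003, -0.004]
contact_force: [-1.5, -0.2, -1.0]
opening: -0.003
gripper_force: 0.0
```

Emit:
move_arm:
  rows:
    - [[-0.8, 0, 0, 0], [-1.4, 0, 0, 0], [-2, 0, 0, 0], [-2.4, 0, 0, 0], [-2.8, 0, 0, 0], [-3.2, 0, 0, 0], [-3.6, 0, 0, 0], [-4, 0, 0, 0]]

```text
t: 6.35
ee_pos: [0.5694, -0.1195, 0.0796]
tool_rot: [0.763, 0.647, 0.0, 0.0]
contact_force: [-0.3, 0.3, 0.3]
opening: 0.002
gripper_force: 0.3
```

```bash
python3 -c "
from h import *
go(-.003,.03,.086)"
```

```text
t 6.35 board [-6.1 61.5 79.6] F [-0.3  0.2  0.3] op 0.0
shift cm [-3.15  0.31 -0.64] turn [ 0. -0.  0.]
```

Emit:
move_arm:
  rows:
    - [[-0.4, 0.2, -0.2, 0], [-0.8, 0.2, -0.3, 0], [-1.2, 0.2, -0.3, 0], [-1.6, 0.2, -0.3, 0], [-2, 0.2, -0.3, 0], [-2.4, 0.2, -0.3, 0], [-2.8, 0.2, -0.3, 0], [-3.2, 0.2, -0.3, 0]]

```text
t: 7.02
ee_pos: [0.5658, -0.1513, 0.0822]
tool_rot: [0.763, 0.647, -0.0, -0.0]
contact_force: [0.1, 0.1, 0.3]
opening: 0.001
gripper_force: 0.0
```

```bash
python3 -c "
from h import *
go(-.003,.03,.086);snap('scene','s5.png',(185,60,345,230),s=3.5)"
```

```text
t 7.02 board [-4.4 29.4 82.2] F [0.1 0.1 0.3] op 0.0
shift cm [ 0.06  0.14 -0.38] turn [-0. -0.  0.]
```

View pics/s5.png

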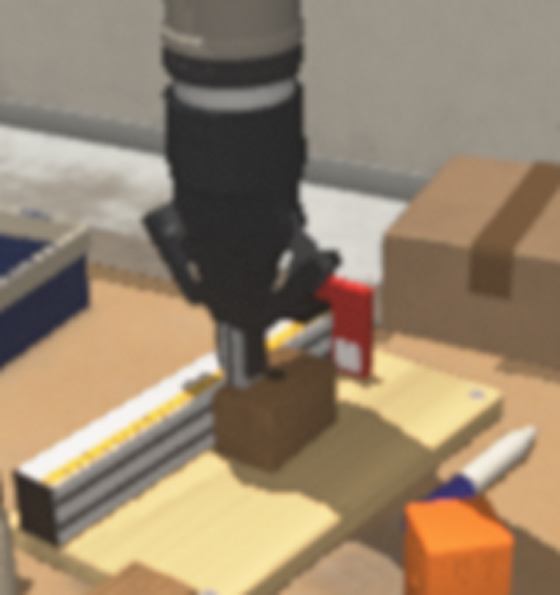

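The block lies hole up, with the hole at about (278,378), clear of the stop arm. I'll go to the robot side and push it to the fence.

Emit:
move_arm:
  rows:
    - [[0, 0, -2, 0], [0, -2, -3, 0], [-2, -5, -3, 0], [-4.5, -8.5, -3, 0], [-4.7, -8.6, 0.5, 0], [-4.7, -8.6, 4, 0], [-4.7, -8.6, 4.7, 0], [-4.7, -8.6, 4.7, 0]]

```text
t: 7.73
ee_pos: [0.4716, -0.1825, 0.0335]
tool_rot: [0.763, 0.647, -0.002, -0.002]
contact_force: [0.2, -0.1, 0.2]
opening: -0.001
gripper_force: 0.0
```

Emit:
move_arm:
  rows:
    - [[0, 1.8, 0, 0], [0, 2.6, 0, 0], [0, 3.4, 0, 0], [0, 4, 0, 0], [0, 4.6, 0, 0], [0, 5.1, 0, 0], [0, 5.6, 0, 0], [0, 6, 0, 0]]

```text
t: 8.4
ee_pos: [0.5328, -0.193, 0.0353]
tool_rot: [0.763, 0.647, -0.0, -0.0]
contact_force: [-2.3, 1.0, 2.3]
opening: 0.004
gripper_force: 1.0
```

```bash
python3 -c "
from h import *
go(-.03,-.018,.035);snap('scene','s6.png',(185,60,345,230),s=3.5)"
```

```text
t 8.4 board [-30.1 -17.1  35.3] F [-2.5  0.6  2.3] op 0.0
shift cm [-0.09  0.01  0.03] turn [-0. -0.  0.]
```

View pics/s6.png

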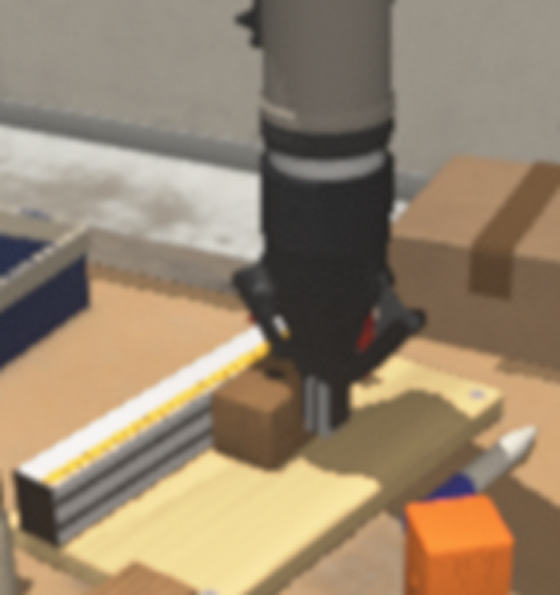

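Emit:
move_arm:
  rows:
    - [[0, 0.1, 0, 0], [0, 0.2, 0, 0], [0, 0.3, 0, 0], [0, 0.4, 0, 0], [0, 0.5, 0, 0], [0, 0.5, 0, 0], [0, 0.5, 0, 0], [0, 0.5, 0, 0]]

```text
t: 9.12
ee_pos: [0.5342, -0.1927, 0.0348]
tool_rot: [0.763, 0.647, -0.001, -0.003]
contact_force: [-6.7, 2.7, 7.0]
opening: -0.001
gripper_force: 3.9
```

```bash
python3 -c "
from h import *
go(-.03,-.018,.035)"
```

```text
t 9.12 board [-28.8 -16.6  34.8] F [-7.   1.6  7. ] op -0.0
shift cm [-0.14 -0.12 -0.02] turn [-0.4 -0.1  0. ]
```

The block seats on the fence at the expected offset (-28.8 mm measured, -29.5 expected). Next I'll push it along the fence from its left end.

Emit:
move_arm:
  rows:
    - [[0, -2, 0, 0], [1, -2.5, -3, 0], [3, -1.5, -6, 0], [6, 1.5, -6, 0], [8.3, 3.4, -5, 0], [8.3, 3.4, -2, 0], [8.3, 3.4, 0, 0], [8.3, 3.4, 0, 0]]

```text
t: 9.78
ee_pos: [0.5821, -0.1159, 0.0314]
tool_rot: [0.762, 0.647, -0.002, -0.003]
contact_force: [-1.2, 0.8, -0.4]
opening: 0.002
gripper_force: 0.0
```

Emit:
move_arm:
  rows:
    - [[-1, 0, 0, 0], [-2, 0, 0, 0], [-2.8, 0, 0, 0], [-3.5, 0, 0, 0], [-4.2, 0, 0, 0], [-4.9, 0, 0, 0], [-5.6, 0, 0, 0], [-6.2, 0, 0, 0]]

```text
t: 10.45
ee_pos: [0.5746, -0.1793, 0.0356]
tool_rot: [0.763, 0.647, 0.0, 0.0]
contact_force: [-0.5, 2.2, 0.9]
opening: -0.001
gripper_force: 0.9
```

```bash
python3 -c "
from h import *
go(.007,-.008,.035)"
```

```text
t 10.45 board [ 8.9  3.3 35.6] F [-0.9  2.1  0.9] op -0.0
shift cm [-1.13 -0.19  0.06] turn [ 0. -0.  0.]
```

Now forward gently until it meets the stop.

Emit:
move_arm:
  rows:
    - [[-0.3, 0, 0, 0], [-0.6, 0, 0, 0], [-0.8, 0, 0, 0], [-1, 0, 0, 0], [-1.2, 0, 0, 0], [-1.4, 0, 0, 0], [-1.5, 0, 0, 0], [-1.6, 0, 0, 0]]

```text
t: 11.12
ee_pos: [0.5721, -0.1929, 0.0352]
tool_rot: [0.762, 0.647, 0.001, -0.001]
contact_force: [0.3, 6.0, 3.8]
opening: 0.0
gripper_force: 3.1
```

```bash
python3 -c "
from h import *
go(.007,-.012,.035)"
```

```text
t 11.12 board [  8.6 -10.6  35.2] F [-0.7  5.9  3.8] op 0.0
shift cm [-0.14 -0.16  0.02] turn [-0.  -0.1  0.1]
```

Emit:
move_arm:
  rows:
    - [[-0.1, 0, 0, 0], [-0.2, 0, 0, 0], [-0.3, 0, 0, 0], [-0.4, 0, 0, 0], [-0.4, 0, 0, 0], [-0.4, 0, 0, 0], [-0.4, 0, 0, 0], [-0.4, 0, 0, 0]]

```text
t: 11.78
ee_pos: [0.5721, -0.1929, 0.0352]
tool_rot: [0.762, 0.648, 0.002, -0.003]
contact_force: [0.7, 11.1, 5.7]
opening: -0.001
gripper_force: 5.4
```

```bash
python3 -c "
from h import *
go(-.03,-.05,.035)"
```

```text
t 11.78 board [  8.6 -10.5  35.2] F [-1.1 11.   5.7] op -0.0
shift cm [-3.94 -3.87 -0.  ] turn [-0.1 -0.4  0.2]
```

Seated against the stop: the force rose with no motion. I'll do a last press to the fence at the block's middle.

Emit:
move_arm:
  rows:
    - [[2, 0, 0, 0], [2, -0.5, -3, 0], [1, -2.5, -6, 0], [-2, -6, -6, 0], [-4, -8.2, -5, 0], [-4.2, -8.2, -2, 0], [-4.2, -8.2, 0, 0], [-4.2, -8.2, 0, 0]]

```text
t: 12.45
ee_pos: [0.4797, -0.2265, 0.0322]
tool_rot: [0.763, 0.646, -0.002, -0.003]
contact_force: [-0.4, 0.3, 0.4]
opening: 0.004
gripper_force: 0.0
```

Emit:
move_arm:
  rows:
    - [[0, 1.8, 0, 0], [0, 3, 0, 0], [0, 3.6, 0, 0], [0, 4, 0, 0], [0, 4.3, 0, 0], [0, 4.6, 0, 0], [0, 4.8, 0, 0], [0, 4.9, 0, 0]]

```text
t: 13.12
ee_pos: [0.5291, -0.2342, 0.0351]
tool_rot: [0.763, 0.647, -0.001, -0.002]
contact_force: [-6.4, 1.5, 6.3]
opening: -0.003
gripper_force: 3.9
```

```bash
python3 -c "
from h import *
go(-.03,-.059,.035)"
```

```text
t 13.12 board [-27.  -58.3  35.1] F [-6.6  0.4  6.3] op -0.0
shift cm [-0.07 -0.3   0.01] turn [-0.3 -0.1 -0. ]
```

Emit:
move_arm:
  rows:
    - [[0, 0.1, 0, 0], [0, 0.2, 0, 0], [0, 0.3, 0, 0], [0, 0.3, 0, 0], [0, 0.3, 0, 0], [0, 0.3, 0, 0], [0, 0.3, 0, 0], [0, 0.3, 0, 0]]

```text
t: 13.78
ee_pos: [0.5291, -0.2342, 0.035]
tool_rot: [0.763, 0.646, -0.002, -0.005]
contact_force: [-11.2, 2.9, 10.7]
opening: -0.0
gripper_force: 6.2
```

```bash
python3 -c "
from h import *
go(-.03,-.059,.035)"
```

```text
t 13.78 board [-27.  -58.2  35. ] F [-11.5   1.1  10.7] op -0.0
shift cm [-0.08 -0.3  -0.  ] turn [-0.6 -0.2 -0.1]
```

Emit:
move_arm:
  rows:
    - [[0, -1, 0, 0], [0, -3, 0, 0], [0, -6, -3, 0], [1, -9, -6, 0], [4, -11, -9, 0], [8, -11, -12, 0], [12, -11, -14, 0], [16, -11, -15, 0]]

```text
t: 14.45
ee_pos: [0.4505, -0.0748, 0.1822]
tool_rot: [0.764, 0.646, 0.003, 0.001]
contact_force: [1.3, 1.0, 0.1]
opening: 0.003
gripper_force: 0.0
```

Emit:
move_arm:
  rows:
    - [[4, 0, 0, 0], [8, 0, 0, 0], [12, 0, 0, 0], [16, 0, 0, 0], [19, 0, 0, 0], [20, 0, 0, 0], [20, 0, 0, 0], [20, 0, 0, 0]]

```text
t: 15.12
ee_pos: [0.4823, 0.1212, 0.1797]
tool_rot: [0.763, 0.647, -0.0, 0.0]
contact_force: [-0.8, -1.0, 0.2]
opening: 0.001
gripper_force: 0.0
```

```bash
python3 -c "
from h import *
import numpy as np
snap('top','t7.png',(245,100,410,230),s=3.2);snap('scene','s7.png',(185,100,345,230),s=3.2)
a=cv2.imread('pics/t7.png');b=cv2.imread('pics/s7.png');cv2.imwrite('pics/b7.png',np.vstack([a[:, :512],b[:, :512]])[:600*2][: ,:]) if False else cv2.imwrite('pics/b7.png',cv2.resize(np.hstack([a[:416,:512],b[:416,:512]]),(800,325)))"
```

```text
(no output)
```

View pics/t7.png

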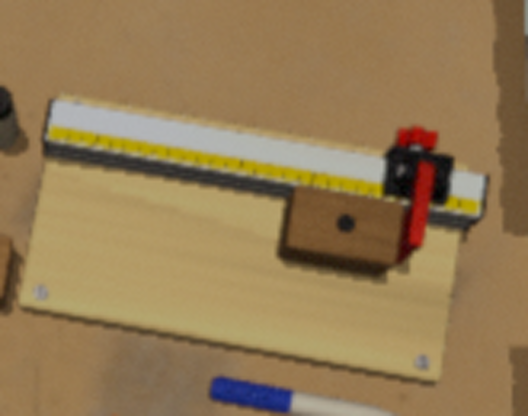

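The top view shows the block hole up at about (346,223), along the fence and touching the red arm at about (408,215). The last press may have opened a small gap at the stop, so I'll do one more gentle push along the fence.

```bash
python3 -c "
from h import *
go(.009,.03,.035)"
```

```text
t 15.22 board [-131.1  283.2  179.8] F [-0.  -0.1 -0.7] op 0.0
shift cm [-25.27  14.08  14.5 ] turn [ 0.   0.  -0.2]
```

Emit:
move_arm:
  rows:
    - [[-3.5, 1.6, 0, 0], [-7, 3.3, 0, 0], [-10.5, 5, 0, 0], [-14, 7, 0, 0], [-17.5, 9, 0, 0], [-21, 11.5, 1, 0], [-23.5, 13.5, 3.5, 0], [-24.5, 14.1, 7, 0]]

```text
t: 15.88
ee_pos: [0.5849, -0.1522, 0.1128]
tool_rot: [0.766, 0.643, 0.002, 0.006]
contact_force: [0.7, 0.1, 0.8]
opening: -0.002
gripper_force: 0.0
```

Emit:
move_arm:
  rows:
    - [[0, 0, 3.5, 0], [0, 0, 6.5, 0], [0, 0, 7.5, 0], [-1.5, 0, 7.5, 0], [-3, 0, 7.5, 0], [-4, 0, 7.5, 0], [-4.6, 0, 7.5, 0], [-4.8, 0, 7.5, 0]]

```text
t: 16.55
ee_pos: [0.5737, -0.1922, 0.036]
tool_rot: [0.764, 0.646, 0.0, 0.001]
contact_force: [0.4, -0.3, 0.1]
opening: 0.002
gripper_force: 0.0
```

```bash
python3 -c "
from h import *
go(.009,-.0145,.035)"
```

```text
t 16.55 board [10.  -9.5 36. ] F [ 0.4 -0.3  0.1] op 0.0
shift cm [-0.5 -0.1  0.1] turn [ 0.1  0.  -0.1]
```

Emit:
move_arm:
  rows:
    - [[-0.1, 0, 0, 0], [-0.2, 0, 0, 0], [-0.3, 0, 0, 0], [-0.4, 0, 0, 0], [-0.5, 0, 0, 0], [-0.5, 0, 0, 0], [-0.5, 0, 0, 0], [-0.5, 0, 0, 0]]

```text
t: 17.22
ee_pos: [0.5734, -0.1931, 0.0349]
tool_rot: [0.762, 0.647, 0.001, -0.001]
contact_force: [0.2, 4.8, 3.4]
opening: -0.001
gripper_force: 2.6
```

```bash
python3 -c "
from h import *
go(.009,-.0145,.035)"
```

```text
t 17.22 board [ 10.  -10.5  34.9] F [-0.6  4.7  3.4] op -0.0
shift cm [-0.4  -0.1  -0.01] turn [-0.  -0.1  0.1]
```

Emit:
move_arm:
  rows:
    - [[1, 0, 0, 0], [2.5, 0, 0, 0], [3, 0, -3, 0], [3, 0, -6, 0], [4, -1, -9, 0], [6, -3, -12, 0], [8, -5, -13, 0], [8, -5, -13, 0]]

```text
t: 17.88
ee_pos: [0.5362, -0.1041, 0.167]
tool_rot: [0.761, 0.648, 0.002, -0.0]
contact_force: [-0.3, 1.0, -0.3]
opening: 0.002
gripper_force: 0.0
```

```bash
python3 -c "
from h import *
go(.009,-.0145,.035);snap('scene','s8.png',(215,100,345,210),s=4.5)"
```

```text
t 17.88 board [-41.3  71.2 167. ] F [-0.4  0.9 -0.3] op 0.0
shift cm [-8.64  4.96 13.18] turn [ 0.1 -0.2  0.3]
```

View pics/s8.png

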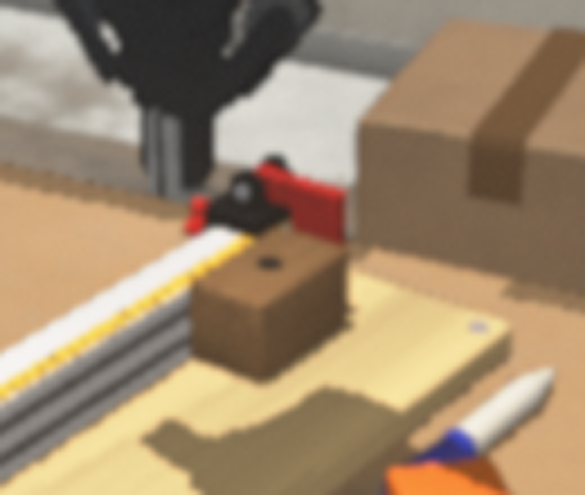

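The block met the stop at the same place as before (y = -10.5 mm). The picture shows it hole up at (268,263), flush with the fence and against the red arm, with the gripper clear.

```bash
python3 -c "
from h import *
print(arm.job_done())"
```

```text
the job is handed in; nothing more can be done
None
```

The job is handed in at about 18 s of the 64 s allowed. The stop arm is down, and the jig block lies hole up, flush against the fence and up against the stop; I touched nothing else. The judge's verdict was not shown.

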